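Uncap the sensor unit whose thread hand is unknown

TASK

Take the blue cap off the sensor unit on the yellow pad: its thread may be right- or left-handed, so try gently which way it loosens, never forcing it, then twist it free and lift it straight off. Finish while still holding the cap in the gripper, upright and still, about 10 cm above where it sat; do not put it down. Leave the other unit's cap closed and everything else on the bench where it is.

Things in the scene. Friction and masses are not known exactly. Their poses are not given: they have to be found in the camera images.
- pad_yellow: yellow round pad, 150 mm across and 4 mm thick, fixed flat on the bench; one unit stands on its middle. Origin: centre of its underside (bench height).
- pad_grey: grey round pad of the same size, under the other unit. Origin: centre of its underside.
- unit_a: square aluminium sensor housing, 84 x 84 x 45 mm high, fixed, standing on a pad. Origin: centre of its underside, z up; on its +x side a short black plug. The brass neck in the middle of its top is hidden under cap_a. unit_a and unit_b look the same, one with right-hand and one with left-hand neck; which one stands on the yellow pad varies.
- unit_b: square aluminium sensor housing, 84 x 84 x 45 mm high, fixed, standing on a pad. Origin: centre of its underside, z up; on its +x side a short black plug. The brass neck in the middle of its top is hidden under cap_b. unit_a and unit_b look the same, one with right-hand and one with left-hand neck; which one stands on the yellow pad varies.
- cap_a: blue twist cap on unit_a, about 45 g, 58 mm high over all: round skirt 47 mm across, 28 mm high, with a wing grip on top. Origin: centre of its underside, z up, x along the wing. Seated, its underside is level with the housing's top, its axis is the housing's within 1 mm, and its x axis is the housing's within 5 degrees.
- cap_b: blue twist cap on unit_b, about 45 g, 58 mm high over all: round skirt 47 mm across, 28 mm high, with a wing grip on top. Origin: centre of its underside, z up, x along the wing. Seated, its underside is level with the housing's top, its axis is the housing's within 1 mm, and its x axis is the housing's within 5 degrees.
- wing_a (a point): middle of the upright wing grip on cap_a, 43 mm above the cap's underside. The wing is 42 mm long (cap x), 12 mm thick (cap y) and 30 mm high, standing on the skirt's top. Same axes as the cap. A grip of 15 to 25 N is enough.
- wing_b (a point): middle of the upright wing grip on cap_b, 43 mm above the cap's underside. The wing is 42 mm long (cap x), 12 mm thick (cap y) and 30 mm high, standing on the skirt's top. Same axes as the cap. A grip of 15 to 25 N is enough.
- neck_a (a point): centre of the neck's top on unit_a, 24 mm above the housing. Coarse thread, no rise: the cap turns easily; at least 45 degrees the loosening way (best 60 to 100, stop at 125) frees it to lift straight off. The other way it stops firmly within 15 degrees (0.2 N m shows it, 1 N m is forcing); locked, it lifts only 2 mm. Right-hand loosens anticlockwise from above, left-hand clockwise; unmarked.
- neck_b (a point): centre of the neck's top on unit_b, 24 mm above the housing. Coarse thread, no rise: the cap turns easily; at least 45 degrees the loosening way (best 60 to 100, stop at 125) frees it to lift straight off. The other way it stops firmly within 15 degrees (0.2 N m shows it, 1 N m is forcing); locked, it lifts only 2 mm. Right-hand loosens anticlockwise from above, left-hand clockwise; unmarked.
- board: green circuit board on short brass feet, 120 x 85 mm, 22 mm high, a bystander. Origin: centre of its underside.
- mouse: black computer mouse, 105 mm long (its x), 60 mm wide, 30 mm high, a bystander. Origin: centre of its underside.
- screwdriver: screwdriver lying on the bench, 170 mm long, handle towards its -x, a bystander. Origin: its underside, near the middle.
- spool: metal wire spool standing on its flange, 60 mm across, 36 mm high, a bystander. Origin: centre of its underside.
Mind the look-alikes: they are no part of the job. What is shaped like the cap_b but orange, pink or red is not meant.

How it is judged:
On the way:
1. the cap of the unit on the yellow pad is twisted loose (more than 0.5 rad) while still seated on its neck (((horizontal distance between unit_a and pad_yellow below 0.05 m and angle between the x axis of cap_a and the x axis of unit_a, either way round above 0.5 rad and z of cap_a in the frame of unit_a below 0.053 m) or (horizontal distance between unit_b and pad_yellow below 0.05 m and angle between the x axis of cap_b and the x axis of unit_b, either way round above 0.5 rad and z of cap_b in the frame of unit_b below 0.053 m))), for 0.05 s.
At the end, for the whole second after the job is handed in: The fingers hold the cap of the unit on the yellow pad (more than 1 N), its underside more than 70 mm above where it sat, within 0.3 rad of upright, moving slower than 0.03 m/s and off its neck; the other cap sits on its neck (risen under 7 mm, within 5 mm of the axis, turned under 0.35 rad) (((horizontal distance between unit_a and pad_yellow below 0.05 m and z of cap_a in the frame of unit_a above 0.115 m and angle between cap_a's own z axis and vertical below 0.3 rad and linear speed of cap_a below 0.03 m/s and contact force between the fingers and cap_a above 1 N and contact force between cap_a and unit_a below 0.1 N and z of cap_b in the frame of unit_b below 0.052 m and horizontal distance between cap_b and unit_b below 0.005 m and angle between the x axis of cap_b and the x axis of unit_b, either way round below 0.35 rad) or (horizontal distance between unit_b and pad_yellow below 0.05 m and z of cap_b in the frame of unit_b above 0.115 m and angle between cap_b's own z axis and vertical below 0.3 rad and linear speed of cap_b below 0.03 m/s and contact force between the fingers and cap_b above 1 N and contact force between cap_b and unit_b below 0.1 N and z of cap_a in the frame of unit_a below 0.052 m and horizontal distance between cap_a and unit_a below 0.005 m and angle between the x axis of cap_a and the x axis of unit_a, either way round below 0.35 rad))); the arm keeps its last pose, push and grip.
It fails at once if a cap is forced against its neck or housing (more than 90 N) (contact force between cap_a and unit_a above 90 N or contact force between cap_b and unit_b above 90 N).
It fails at once if the other unit's cap is opened (turned more than 0.35 rad or lifted more than 7 mm) ((horizontal distance between unit_a and pad_yellow below 0.05 m and not (z of cap_b in the frame of unit_b below 0.052 m and horizontal distance between cap_b and unit_b below 0.005 m and angle between the x axis of cap_b and the x axis of unit_b, either way round below 0.35 rad)) or (horizontal distance between unit_b and pad_yellow below 0.05 m and not (z of cap_a in the frame of unit_a below 0.052 m and horizontal distance between cap_a and unit_a below 0.005 m and angle between the x axis of cap_a and the x axis of unit_a, either way round below 0.35 rad))).
It fails at once if a bystander is displaced by more than 30 mm (distance of any of board, mouse, screwdriver, spool from where it was at the start of the episode above 0.03 m).
It also fails if it takes over 48 s, if anything falls off the work surface, if the arm or the gripper's body presses on something with over 40 N, if the wrist force passes 120 N, or if a joint passes its speed limit or range.

ROBOT

A 6-joint arm with a two-finger parallel gripper is mounted at the origin on the work surface. World frame = base frame: x ahead of the robot, y to its left, z up, the work surface at z = 0. Lengths are in m, angles in rad, forces in N, time in s.
With the tool pointing down it reaches from about 0.25 to 0.85 m from the base axis. Payload 12.5 kg.
Tool frame: the origin (TCP) lies at the very end of the fingers, on their centre line; the grasp point (between the pads) lies 19 mm behind it; x points along the fingers, y is the direction in which the jaws open and shut, and the axes are right-handed (so a half turn about x gives the same grasp; the last joint's range is limited). The gripper opens to 93 mm and grips with 3 to 60 N. Pads are 15 mm wide; open, the fingers measure 128 mm over their backs; the gripper's body (75 mm by 188 mm) begins 65 mm behind the grasp point.
Start: joints at [-1.368, 0.351, 1.652, -0, 1.139, -0.085], TCP at [0.156, -0.527, 0.179] pointing down, gripper open.
Joint ranges: [-2.75, 2.75], [-0.79, 2.1], [0.01, 2.65], [-1.57, 4.71], [0.07, 3.14], [-2.87, 2.87]. Speed limits (rad/s): [2.22, 2.22, 2.79, 3.14, 3.14, 3.14].

INTERFACE

Orientations are given as a 3x3 rotation matrix whose columns are the frame's x, y, z axes.
In Python, from workcell import env gives the robot as it stands.
- The arm moves only by the tool carry_out, never from a script. Its argument "rows" is a list of rows, each an object of numbers: "x", "y", "z": the shift along the tool's x, y, z in cm; "wx", "wy", "wz": the turn, a rotation vector about the tool's x, y, z in degrees; "claw": the closure, from 0 (fully open) to 1 (shut). A call has 1 to 12 rows; each row is the pose to reach, as a shift and turn from the pose commanded when the call began, along the tool's axes at that moment; what a row does not reach only later rows make up. A row lasts 1/12 s, in which the tool goes at most 41.7 mm and 7.16 degrees, less where a joint would pass 70% of its speed; a pose out of reach is approached as far as the arm can. A call with a gripper value outside its range is refused whole. The fingers move at their own pace and stop on an object; the grip force is fixed at half the most. Time passes only in rows, so rows that repeat a pose let the fingers close. It gives the time, the measured TCP pose, the force and the opening at its end, in the units of the state.
- env.state(): the state, without advancing time (a new reading comes with each control period).
- env.capture(name): name is "scene" or "top" or "wrist"; returns a dict with "img" (420x560x3 uint8, blue, green, red), "K" (3x3 intrinsics, pixels), "rvec" (rotation vector, rad) and "tvec" (3), from world to camera coordinates, as OpenCV has them. Camera axes: x right, y down, z forward; pixel columns grow to the right and rows downward; lengths in m; the calibration is good to about 2 mm. A picture is of the moment at which its call begins. There is no depth.
- env.close_job(): hands the job in, once; it reports no verdict.
Trained networks look in the newest picture that a camera, given by its name, has taken for a name from the list of things; names that differ only in an ending like _2 or _b are one class to them, and where a whole thing is asked for, a point or a joint stands for the part that bears it (a point fixed in the world has none). Each returns a list of dicts, best first, with "score" (0 to 1); they miss things now and then, are a little off and sometimes report something else, mostly with a low value. They report only what shows in the picture. A call takes as long as a camera call. They do not tell look-alikes from the thing itself.
- env.recognise(camera, thing): "extent" ([left, top, width, height] in pixels, round what is visible of it).
- env.place_of(camera, thing): "location" ([column, row] in pixels: a listed point, or the origin of a listed thing).
The state is a dict: "clock": time; "qpos": joint angles; "joint_vel": joint speeds; "tau": joint torques, N m; "eef_pos": TCP position; "ee_rot": TCP orientation; "force": force on the tool from outside, world axes, zero at the start; "torque": the same for the moment, N m; "finger_gap": finger opening in m.
Only numpy, scipy, OpenCV 4.12 (cv2) and the standard library are available. Lean on these libraries where they do the work, as an engineer would, in place of code of your own. Each camera call takes 0.05 s, during which the arm holds its last target.

## Working session

There is one attempt and no reset: what is moved stays moved. The work goes in short steps, Python scripts to look and compute and a tool call to move; the robot and the scene stay as the last step left them, time stands still between calls to the robot, and variables do not carry over. Pictures are saved under pics/ and viewed, and the job is handed in when it is done.

Besides the shell and the picture viewer there is one more tool, called after "Emit:" as name(argument=value, ...), one argument or row to a line, values as JSON. carry_out: Moves the arm, as the interface text tells. Its arguments: {"type":"object","properties":{"rows":{"type":"array","items":{"type":"object","properties":{"x":{"type":"number"},"y":{"type":"number"},"z":{"type":"number"},"wx":{"type":"number"},"wy":{"type":"number"},"wz":{"type":"number"},"claw":{"type":"number"}}}}},"required":["rows"]}

```bash
mkdir -p pics; ls
cat > h.py <<'E'
import numpy as np, cv2
from workcell import env
def ray(c,uv):
    R=cv2.Rodrigues(np.array(c['rvec'],float))[0]; t=np.array(c['tvec'],float).ravel()
    d=R.T@np.linalg.inv(np.array(c['K']))@np.array([uv[0],uv[1],1.]); o=-R.T@t
    return o,d
def atz(c,uv,z):
    o,d=ray(c,uv); return o+d*(z-o[2])/d[2]
def proj(c,p):
    return cv2.projectPoints(np.array(p,float).reshape(-1,3),np.array(c['rvec'],float),np.array(c['tvec'],float),np.array(c['K'],float),None)[0].reshape(-1,2)
E
python3 - <<'E'
from h import *
s=env.state(); print({k:np.round(v,3).tolist() for k,v in s.items()})
for n in ['scene','top']:
    c=env.capture(n); cv2.imwrite(f'pics/{n}0.png',c['img'])
    for t,z in [('pad_yellow',0),('wing_a',.092),('unit_a',.004),('cap_a',.049)]:
        for r in env.place_of(n,t)[:4]:
            print(n,t,round(r['score'],2),np.round(r['location']),np.round(atz(c,r['location'],z),3))
E
```

```text
pics
{'clock': 0.0, 'qpos': [-1.368, 0.351, 1.652, -0.0, 1.139, -0.085], 'joint_vel': [-0.0, 0.001, 0.0, -0.0, 0.001, -0.001], 'tau': [-0.001, -49.733, -28.526, 0.07, 0.026, -0.0], 'eef_pos': [0.156, -0.527, 0.179], 'ee_rot': [[-0.0, 0.284, -0.959], [0.001, -0.959, -0.284], [-1.0, -0.001, -0.0]], 'force': [-0.949, 0.772, 0.26], 'torque': [0.036, -0.029, -0.026], 'finger_gap': 0.093}
scene pad_yellow 0.85 [365. 280.] [0.525 0.248 0.   ]
scene wing_a 0.97 [395. 237.] [0.448 0.255 0.092]
scene wing_a 0.84 [371. 256.] [0.528 0.251 0.092]
scene wing_a 0.73 [411. 327.] [0.602 0.404 0.092]
scene wing_a 0.72 [230. 156.] [ 0.537 -0.209  0.092]
scene unit_a 0.86 [366. 277.] [0.519 0.247 0.004]
scene unit_a 0.75 [238. 178.] [ 0.521 -0.208  0.004]
scene cap_a 0.86 [237. 169.] [ 0.527 -0.198  0.049]
scene cap_a 0.81 [397. 247.] [0.434 0.259 0.049]
scene cap_a 0.79 [326. 319.] [0.686 0.272 0.049]
scene cap_a 0.72 [369. 267.] [0.524 0.251 0.049]
top pad_yellow 0.74 [196. 228.] [0.523 0.249 0.   ]
top wing_a 0.73 [193. 275.] [0.386 0.236 0.092]
top wing_a 0.72 [192. 182.] [0.65  0.245 0.092]
top wing_a 0.65 [147. 211.] [0.564 0.371 0.092]
top wing_a 0.56 [351. 225.] [ 0.528 -0.207  0.092]
top unit_a 0.74 [189. 227.] [0.525 0.269 0.004]
top unit_a 0.68 [348. 225.] [ 0.536 -0.209  0.004]
top cap_a 0.75 [347. 226.] [ 0.53  -0.202  0.049]
top cap_a 0.65 [190. 226.] [0.527 0.255 0.049]
top cap_a 0.63 [196. 184.] [0.652 0.243 0.049]
top cap_a 0.54 [149. 211.] [0.57  0.379 0.049]
```

View pics/scene0.png

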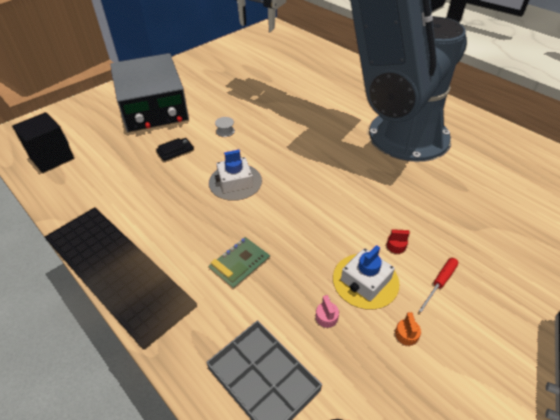

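View pics/top0.png

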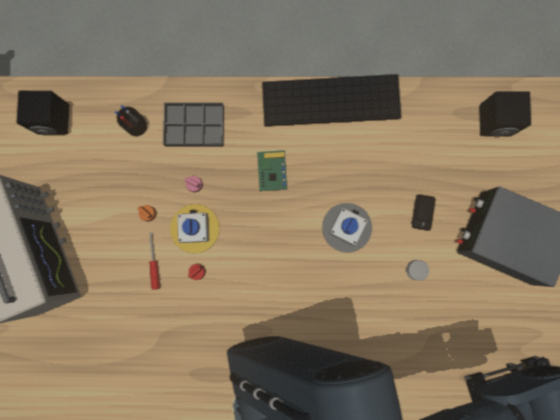

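```bash
python3 -c "
import cv2
a=cv2.imread('pics/top0.png')[150:310,110:270];b=cv2.imread('pics/scene0.png')[200:360,290:450]
cv2.imwrite('pics/crop0.png',cv2.resize(cv2.hconcat([a,b]),None,fx=2.5,fy=2.5,interpolation=2))"
```

```text
(no output)
```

View pics/crop0.png

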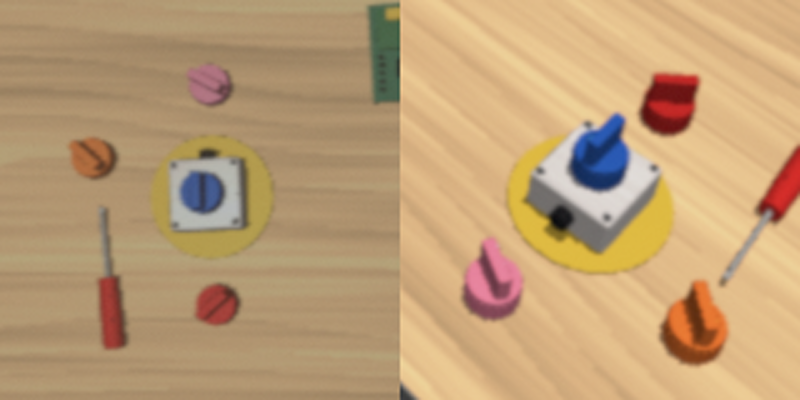

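Four cap-like things are visible in the top and scene pictures:
- red: top (196,272), scene (398,240)
- orange: top (147,213), scene (409,328)
- pink: top (193,184), scene (327,312)
- blue: on the yellow pad, top (191,227), scene (371,258)

Only the blue one stands on the housing on the yellow pad, and the crop confirms it. The second blue cap is on grey at top (349,226), so I leave it alone. The wing lies along world x. I'll move to a hover above the cap.

Emit:
carry_out(
  rows=[
    {"x":-2,"y":-32,"z":-28.9,"wx":-80},
    {"x":-2,"y":-32,"z":-28.9,"wx":-80},
    {"x":-2,"y":-32,"z":-28.9,"wx":-80},
    {"x":-2,"y":-32,"z":-28.9,"wx":-80},
    {"x":-2,"y":-32,"z":-28.9,"wx":-80},
    {"x":-2,"y":-32,"z":-28.9,"wx":-80},
    {"x":-2,"y":-32,"z":-28.9,"wx":-80},
    {"x":-2,"y":-32,"z":-28.9,"wx":-80},
    {"x":-2,"y":-32,"z":-28.9,"wx":-80},
    {"x":-2,"y":-32,"z":-28.9,"wx":-80},
    {"x":-2,"y":-32,"z":-28.9,"wx":-80},
    {"x":-2,"y":-32,"z":-28.9,"wx":-80},
  ],
)

```text
schema error: expected keys x, y, z, wx, wy, wz, claw
```

```bash
cat >> h.py <<'E'
def go(p,yaw=np.pi/2):
    s=env.state(); R=np.array(s['ee_rot']); e=np.array(s['eef_pos'])
    T=np.array([[0,np.cos(yaw),np.sin(yaw)],[0,np.sin(yaw),-np.cos(yaw)],[-1,0,0]]) 
    from scipy.spatial.transform import Rotation as Ro
    print('t',round(s['clock'],2),'eef',e.round(4),'yaw',np.degrees(np.arctan2(R[1,1],R[0,1])).round(2),'q6',round(s['qpos'][5],3),'F',np.round(s['force'],1),'T',np.round(s['torque'],2),'gap',round(s['finger_gap'],4))
    print('shift cm',(R.T@(np.array(p)-e)*100).round(2),'turn',Ro.from_matrix(R.T@T).as_rotvec(degrees=True).round(2))
E
python3 -c "
from h import *
go([.528,.251,.2])"
```

```text
t 0.5 eef [ 0.1561 -0.5273  0.1794] yaw -73.51 q6 -0.085 F [-0.   0.2  0.5] T [-0.03 -0.02  0.  ] gap 0.093
shift cm [ -2.06 -64.08 -57.75] turn [-1.6351e+02 -1.0000e-02  0.0000e+00]
```

Emit:
carry_out(
  rows=[
    {"x":-2,"y":-32,"z":-28.9,"wx":-80,"wy":0,"wz":0,"claw":0},
    {"x":-2,"y":-32,"z":-28.9,"wx":-80,"wy":0,"wz":0,"claw":0},
    {"x":-2,"y":-32,"z":-28.9,"wx":-80,"wy":0,"wz":0,"claw":0},
    {"x":-2,"y":-32,"z":-28.9,"wx":-80,"wy":0,"wz":0,"claw":0},
    {"x":-2,"y":-32,"z":-28.9,"wx":-80,"wy":0,"wz":0,"claw":0},
    {"x":-2,"y":-32,"z":-28.9,"wx":-80,"wy":0,"wz":0,"claw":0},
    {"x":-2,"y":-32,"z":-28.9,"wx":-80,"wy":0,"wz":0,"claw":0},
    {"x":-2,"y":-32,"z":-28.9,"wx":-80,"wy":0,"wz":0,"claw":0},
    {"x":-2,"y":-32,"z":-28.9,"wx":-80,"wy":0,"wz":0,"claw":0},
    {"x":-2,"y":-32,"z":-28.9,"wx":-80,"wy":0,"wz":0,"claw":0},
    {"x":-2,"y":-32,"z":-28.9,"wx":-80,"wy":0,"wz":0,"claw":0},
    {"x":-2,"y":-32,"z":-28.9,"wx":-80,"wy":0,"wz":0,"claw":0},
  ],
)

```text
clock: 1.5
eef_pos: [0.3434, -0.1361, 0.1998]
ee_rot: [[0.001, 0.992, 0.124], [0.0, 0.124, -0.992], [-1.0, 0.001, 0.0]]
force: [0.4, -0.5, 0.3]
finger_gap: 0.0932
```

```bash
python3 -c "
from h import *
go([.528,.251,.2])"
```

```text
t 1.5 eef [ 0.3434 -0.1361  0.1998] yaw 7.11 q6 -0.628 F [ 0.4 -0.5  0.3] T [-0.07 -0.09 -0.02] gap 0.0932
shift cm [ -0.    23.11 -36.13] turn [-8.289e+01  4.000e-02 -4.000e-02]
```

Emit:
carry_out(
  rows=[
    {"x":0,"y":23,"z":-36.2,"wx":-83,"wy":0,"wz":0,"claw":0},
    {"x":0,"y":23,"z":-36.2,"wx":-83,"wy":0,"wz":0,"claw":0},
    {"x":0,"y":23,"z":-36.2,"wx":-83,"wy":0,"wz":0,"claw":0},
    {"x":0,"y":23,"z":-36.2,"wx":-83,"wy":0,"wz":0,"claw":0},
    {"x":0,"y":23,"z":-36.2,"wx":-83,"wy":0,"wz":0,"claw":0},
    {"x":0,"y":23,"z":-36.2,"wx":-83,"wy":0,"wz":0,"claw":0},
    {"x":0,"y":23,"z":-36.2,"wx":-83,"wy":0,"wz":0,"claw":0},
    {"x":0,"y":23,"z":-36.2,"wx":-83,"wy":0,"wz":0,"claw":0},
    {"x":0,"y":23,"z":-36.2,"wx":-83,"wy":0,"wz":0,"claw":0},
    {"x":0,"y":23,"z":-36.2,"wx":-83,"wy":0,"wz":0,"claw":0},
    {"x":0,"y":23,"z":-36.2,"wx":-83,"wy":0,"wz":0,"claw":0},
    {"x":0,"y":23,"z":-36.2,"wx":-83,"wy":0,"wz":0,"claw":0},
  ],
)

```text
clock: 2.5
eef_pos: [0.5313, 0.2488, 0.1986]
ee_rot: [[-0.0, 0.002, 1.0], [-0.0, 1.0, -0.002], [-1.0, -0.0, -0.0]]
force: [-0.2, -0.4, -0.5]
finger_gap: 0.0928
```

```bash
python3 -c "
from h import *
go([.528,.251,.2])
c=env.capture('wrist'); cv2.imwrite('pics/w1.png',c['img'])
for t,z in [('wing_a',.092),('unit_a',.004),('cap_a',.049)]:
    for r in env.place_of('wrist',t)[:3]:
        print(t,round(r['score'],2),np.round(r['location']),np.round(atz(c,r['location'],z),4))
"
```

```text
t 2.5 eef [0.5313 0.2488 0.1986] yaw 89.86 q6 -1.21 F [-0.2 -0.4 -0.5] T [ 0.04 -0.17  0.04] gap 0.0928
shift cm [-0.14  0.22 -0.33] turn [-0.14 -0.02  0.  ]
wing_a 0.82 [284. 189.] [0.524  0.2513 0.092 ]
wing_a 0.79 [288. 298.] [0.6289 0.2549 0.092 ]
wing_a 0.62 [422. 222.] [0.5542 0.3732 0.092 ]
unit_a 0.64 [282. 170.] [0.5226 0.2491 0.004 ]
cap_a 0.87 [408. 208.] [0.5534 0.375  0.049 ]
cap_a 0.83 [274.  44.] [0.4034 0.2425 0.049 ]
cap_a 0.65 [281. 180.] [0.5244 0.2483 0.049 ]
```

View pics/w1.png

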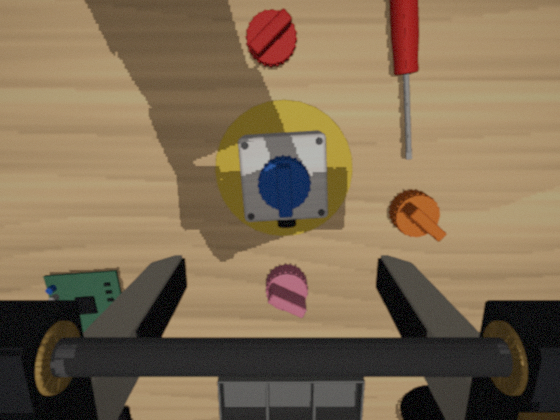

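The wrist view shows the blue cap at (285,182) on the housing, with the plug at (287,223). The fingers' row lies below it because the camera is offset. Next I measure the housing yaw and centre from the top face.

```bash
python3 -c "
from h import *
c=env.capture('wrist'); im=c['img']
# top face grey mask + blue mask
hsv=cv2.cvtColor(im,cv2.COLOR_BGR2HSV)
roi=np.zeros(im.shape[:2],np.uint8); roi[120:230,225:345]=255
blue=cv2.inRange(hsv,(100,120,20),(130,255,255))&roi
grey=cv2.inRange(hsv,(0,0,60),(180,50,255))&roi
m=cv2.morphologyEx(grey|blue,cv2.MORPH_OPEN,np.ones((7,7)))
cnt=max(cv2.findContours(m,0,1)[0],key=cv2.contourArea)
box=cv2.boxPoints(cv2.minAreaRect(cnt)); W=np.array([atz(c,b,.049) for b in box])
print(box.round(),W.round(4).tolist(),'mean',W.mean(0)); 
for i in range(4):
    d=W[(i+1)%4]-W[i]; print(np.linalg.norm(d).round(4),np.degrees(np.arctan2(d[1],d[0])).round(1)%90)
v=im.copy(); cv2.polylines(v,[box.astype(int)],True,(0,0,255),1)
C=np.array([.5244,.2505])
for yaw,col in [(0,(0,255,0))]:
    pts=[[C[0]+a*.021,C[1]+b*.006,z] for z in(.077,.107) for a,b in((1,1),(1,-1),(-1,-1),(-1,1))]
    p=proj(c,pts).astype(int); cv2.polylines(v,[p[:4]],True,col,1);cv2.polylines(v,[p[4:]],True,(0,255,255),1)
v=v[100:250,200:370]; v=cv2.convertScaleAbs(v,alpha=1.6,beta=30)
cv2.imwrite('pics/w1c.png',cv2.resize(v,None,fx=4,fy=4,interpolation=2))
"
```

```text
[[240. 136.]
 [327. 131.]
 [332. 217.]
 [246. 222.]] [[0.4815, 0.208, 0.049], [0.4777, 0.2893, 0.049], [0.5622, 0.2964, 0.049], [0.5666, 0.2095, 0.049]] mean [0.52197935 0.2508087  0.049     ]
0.0814 2.5999999999999943
0.0848 4.8
0.087 2.9000000000000057
0.0851 1.0
```

View pics/w1c.png

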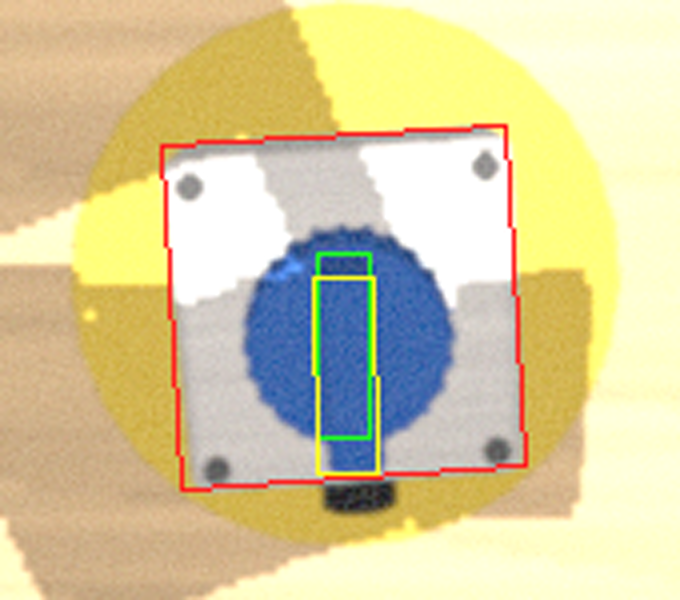

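```bash
python3 -c "
from h import *
c=env.capture('wrist')
# screws (top face corners)
P=[(190,186),(486,165),(217,470),(497,450)]
W=np.array([atz(c,(200+x/4-.375,100+y/4-.375),.049) for x,y in P]); print(W.round(4),W.mean(0))
print('yaw',[np.degrees(np.arctan2(*(W[j]-W[i])[[1,0]])).round(1) for i,j in((0,1),(2,3),(0,2),(1,3))])
print('skirt top',atz(c,(200+350/4,100+335/4),.070))
print('wing tip top',atz(c,(200+356/4,100+472/4),.107))
t=env.capture('top'); print([ (n,atz(t,r['location'],z).round(4)) for n,z in (('unit_b',.004),('cap_b',.049),('wing_b',.092)) for r in env.place_of('top',n)[:1]])
go([.5235,.2505,.2],np.radians(93))
"
```

```text
[[0.4906 0.2141 0.049 ]
 [0.4868 0.2844 0.049 ]
 [0.5613 0.218  0.049 ]
 [0.5571 0.2882 0.049 ]] [0.52396783 0.25118902 0.049     ]
yaw [np.float64(93.2), np.float64(93.4), np.float64(3.2), np.float64(3.2)]
skirt top [0.5231867  0.25183714 0.07      ]
wing tip top [0.54471413 0.25228454 0.107     ]
[('unit_b', array([ 0.5331, -0.2067,  0.004 ])), ('cap_b', array([0.6389, 0.2443, 0.049 ])), ('wing_b', array([0.6528, 0.2527, 0.092 ]))]
t 3.0 eef [0.5301 0.2468 0.1997] yaw 89.41 q6 -1.204 F [0.4 0.2 1.1] T [ 0.07 -0.12  0.03] gap 0.0924
shift cm [-0.03  0.36 -0.66] turn [-3.59  0.02 -0.01]
```

Emit:
carry_out(
  rows=[
    {"x":3,"y":0.44,"z":-0.61,"wx":-3.8,"wy":0,"wz":0,"claw":0},
    {"x":6,"y":0.44,"z":-0.61,"wx":-3.8,"wy":0,"wz":0,"claw":0},
    {"x":8,"y":0.44,"z":-0.61,"wx":-3.8,"wy":0,"wz":0,"claw":0},
    {"x":8,"y":0.44,"z":-0.61,"wx":-3.8,"wy":0,"wz":0,"claw":0},
    {"x":8,"y":0.44,"z":-0.61,"wx":-3.8,"wy":0,"wz":0,"claw":0},
    {"x":8,"y":0.44,"z":-0.61,"wx":-3.8,"wy":0,"wz":0,"claw":0},
    {"x":8,"y":0.44,"z":-0.61,"wx":-3.8,"wy":0,"wz":0,"claw":0},
  ],
)

```text
clock: 3.58
eef_pos: [0.5249, 0.2519, 0.1212]
ee_rot: [[0.003, -0.057, 0.998], [0.001, 0.998, 0.057], [-1.0, 0.001, 0.003]]
force: [-0.6, 0.2, -0.3]
finger_gap: 0.0932
```

```bash
python3 -c "
from h import *
go([.524,.2512,.082],np.radians(93.2))
c=env.capture('wrist');v=c['img']; cv2.imwrite('pics/w2.png',v)
c=env.capture('scene');v=c['img'][190:330,290:450]; cv2.imwrite('pics/s2.png',cv2.resize(v,None,fx=4,fy=4,interpolation=2))
"
```

```text
t 3.58 eef [0.5249 0.2519 0.1212] yaw 93.27 q6 -1.26 F [-0.6  0.2 -0.3] T [ 0.04 -0.14 -0.01] gap 0.0932
shift cm [ 3.92 -0.07 -0.11] turn [ 0.07  0.15 -0.05]
```

View pics/w2.png

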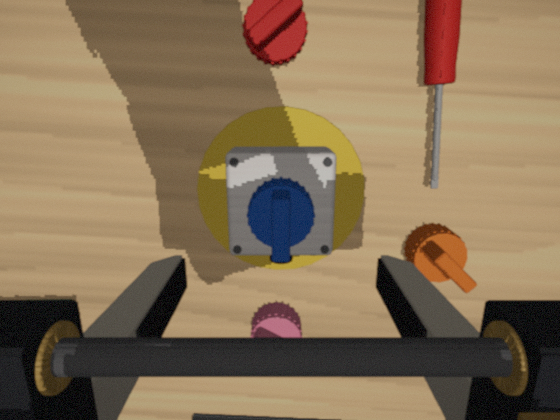

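View pics/s2.png

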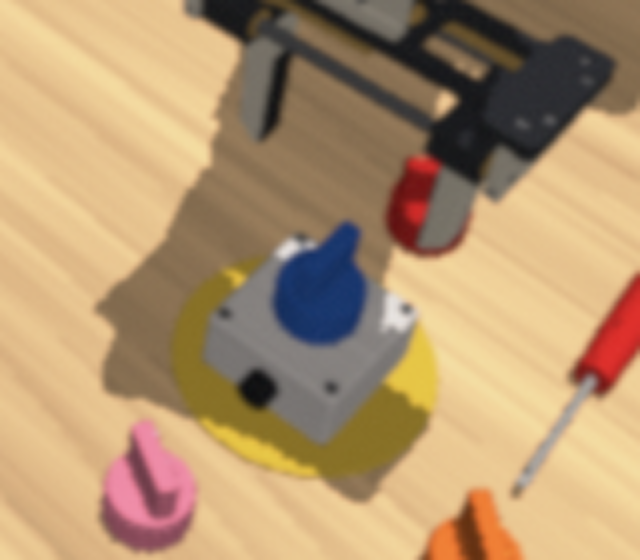

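```bash
python3 -c "
from h import *
s=env.state(); e=np.array(s['eef_pos']);R=np.array(s['ee_rot'])
for cam in('scene','wrist','top'):
    c=env.capture(cam); p=proj(c,[e,e+R[:,1]*.0465,e-R[:,1]*.0465,[.524,.2512,.107]]); print(cam,p.round(0).tolist())
    v=c['img'].copy()
    for q in p: cv2.circle(v,tuple(np.round(q).astype(int)),2,(0,255,0),-1)
    if cam=='scene': v=cv2.resize(v[190:330,290:450],None,fx=4,fy=4,interpolation=2)
    cv2.imwrite(f'pics/{cam}3.png',v)
"
```

```text
scene [[374.0, 247.0], [393.0, 259.0], [356.0, 235.0], [373.0, 251.0]]
wrist [[282.0, 241.0], [360.0, 241.0], [203.0, 242.0], [281.0, 233.0]]
top [[187.0, 224.0], [170.0, 225.0], [203.0, 224.0], [188.0, 225.0]]
```

View pics/scene3.png

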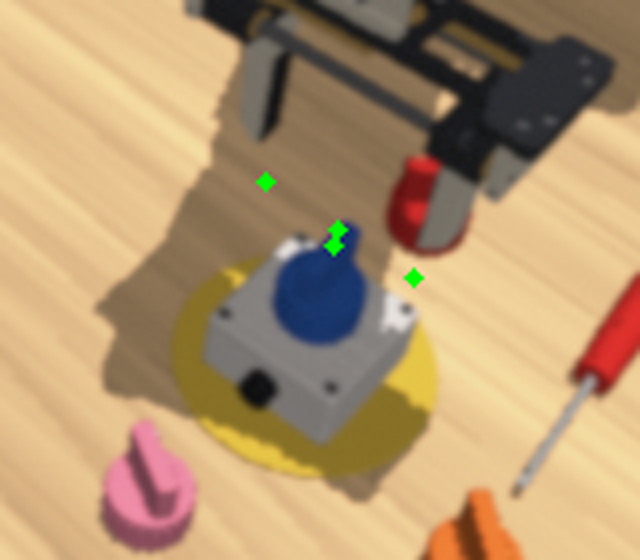

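View pics/wrist3.png

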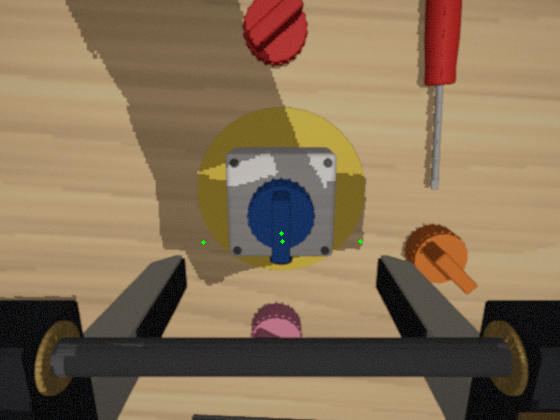

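The visible tips sit about 2 cm behind the computed TCP, so the fingers may swing forward as they close. I'm still above the cap, so I'll partly close here and look.

Emit:
carry_out(
  rows=[
    {"x":0,"y":-0.07,"z":-0.1,"wx":0,"wy":0,"wz":0,"claw":0.65},
    {"x":0,"y":-0.07,"z":-0.1,"wx":0,"wy":0,"wz":0,"claw":0.65},
    {"x":0,"y":-0.07,"z":-0.1,"wx":0,"wy":0,"wz":0,"claw":0.65},
    {"x":0,"y":-0.07,"z":-0.1,"wx":0,"wy":0,"wz":0,"claw":0.65},
    {"x":0,"y":-0.07,"z":-0.1,"wx":0,"wy":0,"wz":0,"claw":0.65},
    {"x":0,"y":-0.07,"z":-0.1,"wx":0,"wy":0,"wz":0,"claw":0.65},
    {"x":0,"y":-0.07,"z":-0.1,"wx":0,"wy":0,"wz":0,"claw":0.65},
    {"x":0,"y":-0.07,"z":-0.1,"wx":0,"wy":0,"wz":0,"claw":0.65},
  ],
)

```text
clock: 4.5
eef_pos: [0.523, 0.2509, 0.1194]
ee_rot: [[-0.0, -0.057, 0.998], [-0.0, 0.998, 0.057], [-1.0, -0.0, -0.0]]
force: [0.2, -0.3, -0.2]
finger_gap: 0.0446
```

```bash
python3 -c "
from h import *
go([.524,.2512,.082],np.radians(93.2))
s=env.state(); e=np.array(s['eef_pos']);R=np.array(s['ee_rot']);g=s['finger_gap']/2
o=[]
for cam in('scene','wrist'):
    c=env.capture(cam); p=proj(c,[e,e+R[:,1]*g,e-R[:,1]*g,[.524,.2512,.107]]); print(cam,p.round(0).tolist())
    v=c['img'].copy()
    for q in p: cv2.circle(v,tuple(np.round(q).astype(int)),1,(0,255,0),-1)
    v=v[190:330,290:430] if cam=='scene' else v[130:270,210:350]
    o.append(v)
cv2.imwrite(f'pics/c4.png',cv2.resize(cv2.hconcat(o),None,fx=2.8,fy=2.8,interpolation=2))
"
```

```text
t 4.5 eef [0.523  0.2509 0.1194] yaw 93.29 q6 -1.261 F [ 0.2 -0.3 -0.2] T [ 0.04 -0.17 -0.04] gap 0.0446
shift cm [3.74 0.02 0.1 ] turn [ 0.09 -0.    0.  ]
scene [[374.0, 247.0], [383.0, 253.0], [365.0, 241.0], [373.0, 251.0]]
wrist [[282.0, 241.0], [319.0, 241.0], [244.0, 241.0], [282.0, 236.0]]
```

View pics/c4.png

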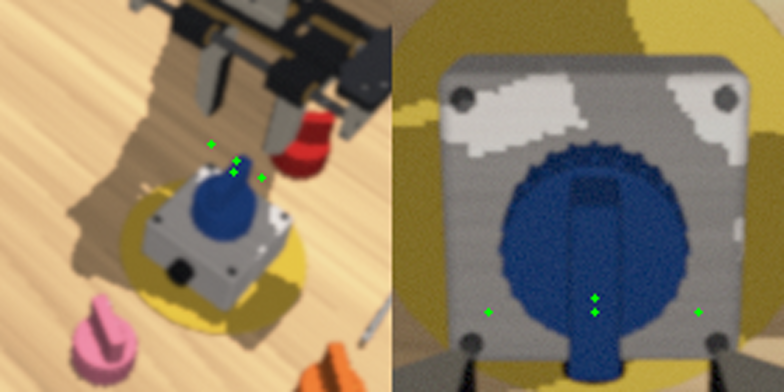

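```bash
python3 -c "
from h import *
s=env.state(); e=np.array(s['eef_pos']);R=np.array(s['ee_rot']);g=s['finger_gap']/2
print(s['finger_gap'])
w=env.capture('wrist');c=env.capture('scene')
for d in(0,.01,.02,.03,.04):
    b=e-R[:,0]*d
    for cam,cc in(('w',w),('s',c)): print(d,cam,proj(cc,[b+R[:,1]*g,b-R[:,1]*g]).round(0).tolist())
cv2.imwrite('pics/s5.png',cv2.resize(c['img'][180:300,310:470],None,fx=5,fy=5,interpolation=2))
cv2.imwrite('pics/w5.png',w['img'])
"
```

```text
0.0363124375903765
0 w [[312.0, 241.0], [251.0, 241.0]]
0 s [[382.0, 251.0], [367.0, 242.0]]
0.01 w [[314.0, 247.0], [250.0, 247.0]]
0.01 s [[382.0, 248.0], [368.0, 239.0]]
0.02 w [[315.0, 254.0], [248.0, 254.0]]
0.02 s [[383.0, 245.0], [368.0, 236.0]]
0.03 w [[317.0, 262.0], [247.0, 262.0]]
0.03 s [[384.0, 242.0], [369.0, 233.0]]
0.04 w [[319.0, 270.0], [245.0, 270.0]]
0.04 s [[385.0, 239.0], [370.0, 229.0]]
```

View pics/s5.png

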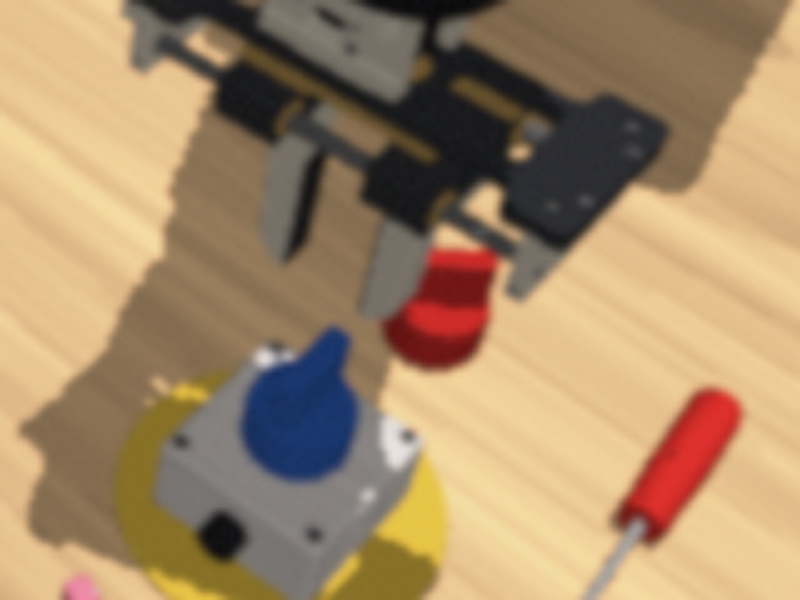

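View pics/w5.png

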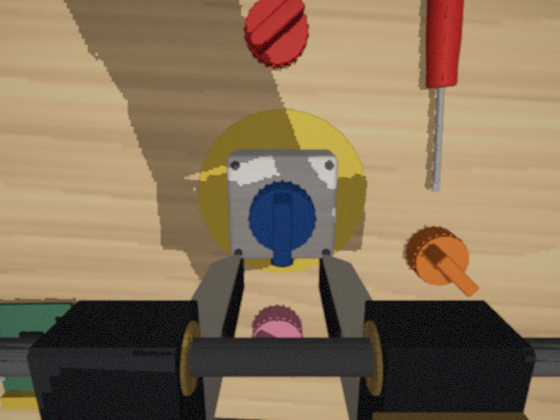

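Both cameras put the visible fingertips about 25 mm behind the computed TCP. I'll descend to a nominal TCP just above the skirt top (0.077), checking force, then look.

Emit:
carry_out(
  rows=[
    {"x":1.5,"y":0,"z":0.1,"wx":0,"wy":0,"wz":0,"claw":0.65},
    {"x":2.5,"y":0,"z":0.1,"wx":0,"wy":0,"wz":0,"claw":0.65},
    {"x":3.3,"y":0,"z":0.1,"wx":0,"wy":0,"wz":0,"claw":0.65},
    {"x":3.8,"y":0,"z":0.1,"wx":0,"wy":0,"wz":0,"claw":0.65},
    {"x":3.8,"y":0,"z":0.1,"wx":0,"wy":0,"wz":0,"claw":0.65},
    {"x":3.8,"y":0,"z":0.1,"wx":0,"wy":0,"wz":0,"claw":0.65},
  ],
)

```text
clock: 5.2
eef_pos: [0.524, 0.2509, 0.0814]
ee_rot: [[-0.0, -0.057, 0.998], [-0.0, 0.998, 0.057], [-1.0, -0.0, -0.0]]
force: [0.4, -0.3, 1.1]
finger_gap: 0.0324
```

```bash
python3 -c "
from h import *
go([.524,.2512,.081],np.radians(93.2))
o=[]
for cam in('scene','wrist'):
    c=env.capture(cam); v=c['img']
    v=v[180:320,310:450] if cam=='scene' else v[160:300,210:350]
    o.append(v)
cv2.imwrite(f'pics/c6.png',cv2.resize(cv2.hconcat(o),None,fx=2.8,fy=2.8,interpolation=2))
"
```

```text
t 5.2 eef [0.524  0.2509 0.0814] yaw 93.29 q6 -1.262 F [ 0.4 -0.3  1.1] T [ 0.05 -0.14 -0.06] gap 0.0324
shift cm [0.04 0.03 0.  ] turn [ 0.09 -0.02  0.01]
```

View pics/c6.png

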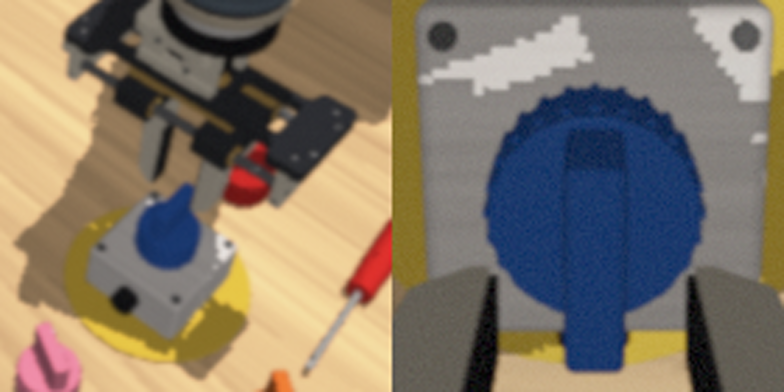

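No contact and the fingers straddle the wing. A gentle closing test will show whether they actually engage it: the gap should stop at about 12 mm.

Emit:
carry_out(
  rows=[
    {"x":0,"y":0,"z":0,"wx":0,"wy":0,"wz":0,"claw":1},
    {"x":0,"y":0,"z":0,"wx":0,"wy":0,"wz":0,"claw":1},
    {"x":0,"y":0,"z":0,"wx":0,"wy":0,"wz":0,"claw":1},
    {"x":0,"y":0,"z":0,"wx":0,"wy":0,"wz":0,"claw":1},
    {"x":0,"y":0,"z":0,"wx":0,"wy":0,"wz":0,"claw":1},
  ],
)

```text
clock: 5.72
eef_pos: [0.5241, 0.251, 0.0815]
ee_rot: [[0.0, -0.057, 0.998], [0.0, 0.998, 0.057], [-1.0, 0.0, 0.0]]
force: [-0.1, 0.5, -0.1]
finger_gap: 0.0037
```

```bash
python3 -c "
from h import *
go([.524,.2512,.081],np.radians(93.2))
o=[]
for cam in('scene','wrist'):
    c=env.capture(cam); v=c['img']
    v=v[180:320,310:450] if cam=='scene' else v[160:300,210:350]
    o.append(v)
cv2.imwrite(f'pics/c7.png',cv2.resize(cv2.hconcat(o),None,fx=2.8,fy=2.8,interpolation=2))
go([.524,.2512,.081],np.radians(93.2))
"
```

```text
t 5.72 eef [0.5241 0.251  0.0815] yaw 93.29 q6 -1.262 F [-0.1  0.5 -0.1] T [ 0.1  -0.22 -0.05] gap 0.0037
shift cm [ 0.05  0.02 -0.  ] turn [ 0.09  0.01 -0.  ]
t 5.82 eef [0.524  0.251  0.0815] yaw 93.29 q6 -1.262 F [0.  0.1 0.1] T [ 0.07 -0.14 -0.01] gap 0.0009
shift cm [ 0.05  0.02 -0.  ] turn [ 0.09  0.   -0.  ]
```

View pics/c7.png

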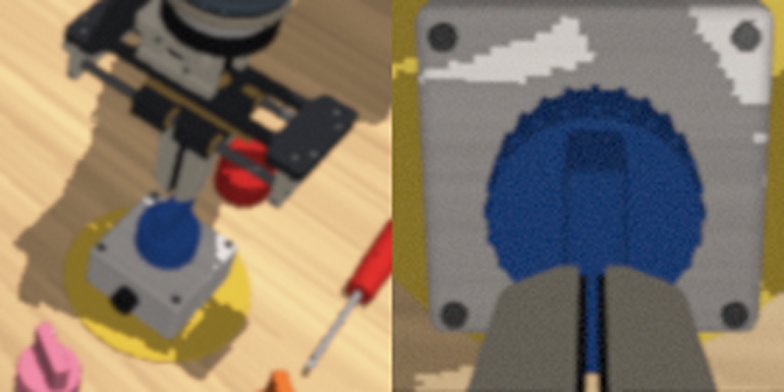

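The fingers closed above the wing (gap ≈ 1 mm, no force), so the real tips sit about 25 mm behind the nominal TCP, as the pictures said. I'll reopen and go 2 cm lower, watching the force.

Emit:
carry_out(
  rows=[
    {"x":-1,"y":0,"z":0,"wx":0,"wy":0,"wz":0,"claw":0.6},
    {"x":-1,"y":0,"z":0,"wx":0,"wy":0,"wz":0,"claw":0.6},
    {"x":-1,"y":0,"z":0,"wx":0,"wy":0,"wz":0,"claw":0.6},
    {"x":-1,"y":0,"z":0,"wx":0,"wy":0,"wz":0,"claw":0.6},
    {"x":-1,"y":0,"z":0,"wx":0,"wy":0,"wz":0,"claw":0.6},
    {"x":-0.5,"y":0,"z":0,"wx":0,"wy":0,"wz":0,"claw":0.6},
    {"x":0,"y":0,"z":0,"wx":0,"wy":0,"wz":0,"claw":0.6},
    {"x":0.5,"y":0,"z":0,"wx":0,"wy":0,"wz":0,"claw":0.6},
    {"x":0.8,"y":0,"z":0,"wx":0,"wy":0,"wz":0,"claw":0.6},
    {"x":0.8,"y":0,"z":0,"wx":0,"wy":0,"wz":0,"claw":0.6},
  ],
)

```text
clock: 6.65
eef_pos: [0.5235, 0.2507, 0.0724]
ee_rot: [[-0.001, -0.057, 0.998], [-0.001, 0.998, 0.057], [-1.0, -0.0, -0.002]]
force: [-0.4, -0.6, -0.7]
finger_gap: 0.0369
```

```bash
cat > look.py <<'E'
from h import *
import sys
go([.524,.2512,.060],np.radians(93.2))
o=[]
for cam in('scene','wrist'):
    c=env.capture(cam); v=c['img']
    v=v[180:320,310:450] if cam=='scene' else v[160:300,210:350]
    o.append(v)
cv2.imwrite(sys.argv[1],cv2.resize(cv2.hconcat(o),None,fx=2.8,fy=2.8,interpolation=2))
E
python3 look.py pics/c8.png
```

```text
t 6.65 eef [0.5235 0.2507 0.0724] yaw 93.29 q6 -1.262 F [-0.4 -0.6 -0.7] T [ 0.01 -0.13 -0.04] gap 0.0369
shift cm [1.24 0.04 0.06] turn [ 0.09 -0.09  0.03]
```

View pics/c8.png

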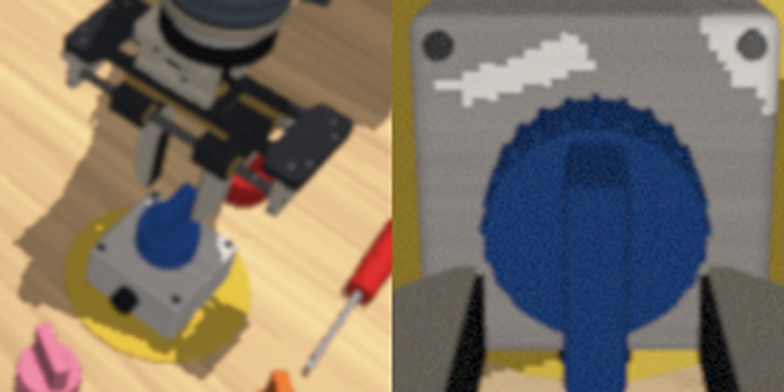

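The fingers now straddle the wing lower with no contact, so I descend another 10 mm.

Emit:
carry_out(
  rows=[
    {"x":0.4,"y":0,"z":0.03,"wx":0,"wy":0,"wz":0,"claw":0.6},
    {"x":0.8,"y":0.03,"z":0.03,"wx":0,"wy":0,"wz":0,"claw":0.6},
    {"x":1.0,"y":0.03,"z":0.03,"wx":0,"wy":0,"wz":0,"claw":0.6},
    {"x":1.0,"y":0.03,"z":0.03,"wx":0,"wy":0,"wz":0,"claw":0.6},
    {"x":1.0,"y":0.03,"z":0.03,"wx":0,"wy":0,"wz":0,"claw":0.6},
  ],
)

```text
clock: 7.17
eef_pos: [0.5242, 0.2512, 0.0633]
ee_rot: [[-0.0, -0.057, 0.998], [-0.0, 0.998, 0.057], [-1.0, -0.0, -0.0]]
force: [0.6, -0.8, -0.1]
finger_gap: 0.0376
```

```bash
python3 look.py pics/c9.png
```

```text
t 7.17 eef [0.5242 0.2512 0.0633] yaw 93.29 q6 -1.261 F [ 0.6 -0.8 -0.1] T [ 0.08 -0.18  0.06] gap 0.0376
shift cm [ 0.33 -0.   -0.02] turn [ 0.09 -0.02  0.  ]
```

View pics/c9.png

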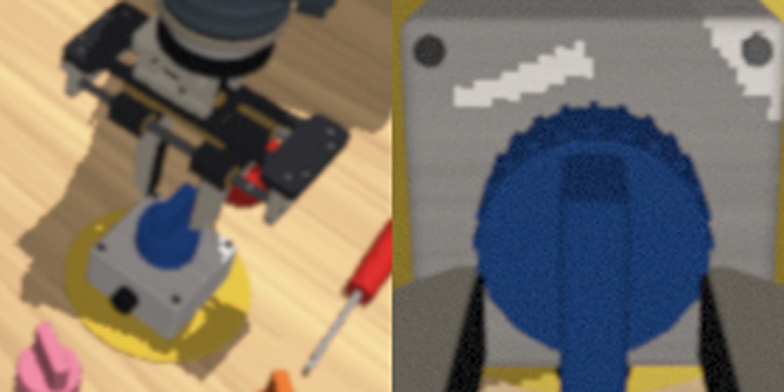

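Emit:
carry_out(
  rows=[
    {"x":0.3,"y":0,"z":0,"wx":0,"wy":0,"wz":0,"claw":0.6},
    {"x":0.6,"y":0,"z":0,"wx":0,"wy":0,"wz":0,"claw":0.6},
    {"x":0.6,"y":0,"z":0,"wx":0,"wy":0,"wz":0,"claw":0.8},
    {"x":0.6,"y":0,"z":0,"wx":0,"wy":0,"wz":0,"claw":1},
    {"x":0.6,"y":0,"z":0,"wx":0,"wy":0,"wz":0,"claw":1},
    {"x":0.6,"y":0,"z":0,"wx":0,"wy":0,"wz":0,"claw":1},
    {"x":0.6,"y":0,"z":0,"wx":0,"wy":0,"wz":0,"claw":1},
    {"x":0.6,"y":0,"z":0,"wx":0,"wy":0,"wz":0,"claw":1},
    {"x":0.6,"y":0,"z":0,"wx":0,"wy":0,"wz":0,"claw":1},
    {"x":0.6,"y":0,"z":0,"wx":0,"wy":0,"wz":0,"claw":1},
  ],
)

```text
clock: 8.1
eef_pos: [0.5243, 0.2513, 0.0575]
ee_rot: [[0.0, -0.057, 0.998], [0.0, 0.998, 0.057], [-1.0, 0.0, 0.0]]
force: [0.6, 0.1, 0.5]
finger_gap: 0.0119
```

```bash
python3 look.py pics/c10.png
```

```text
t 8.1 eef [0.5243 0.2513 0.0575] yaw 93.29 q6 -1.261 F [0.6 0.1 0.5] T [ 0.06 -0.15 -0.05] gap 0.0119
shift cm [-0.25 -0.01 -0.03] turn [ 0.09  0.01 -0.  ]
```

View pics/c10.png

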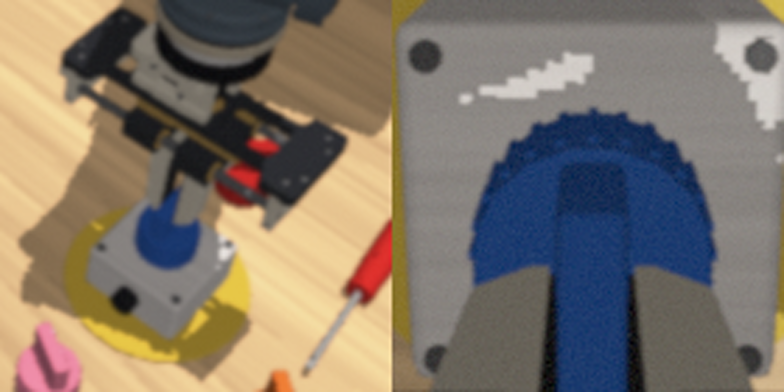

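Gripped: the gap of 11.9 mm matches the wing. I start a gentle trial turn anticlockwise and read the torque.

Emit:
carry_out(
  rows=[
    {"x":0,"y":0,"z":0,"wx":-2,"wy":0,"wz":0,"claw":1},
    {"x":0,"y":0,"z":0,"wx":-4,"wy":0,"wz":0,"claw":1},
    {"x":0,"y":0,"z":0,"wx":-6,"wy":0,"wz":0,"claw":1},
    {"x":0,"y":0,"z":0,"wx":-6,"wy":0,"wz":0,"claw":1},
  ],
)

```text
clock: 8.53
eef_pos: [0.5242, 0.2513, 0.0575]
ee_rot: [[-0.0, -0.163, 0.987], [0.0, 0.987, 0.163], [-1.0, 0.0, -0.0]]
force: [-1.5, -0.6, 2.1]
finger_gap: 0.0115
```

```bash
python3 -c "
from h import *
go([.524,.2512,.0575],np.radians(93.2))"
```

```text
t 8.53 eef [0.5242 0.2513 0.0575] yaw 99.36 q6 -1.368 F [-1.5 -0.6  2.1] T [ 0.18 -0.05 -0.12] gap 0.0115
shift cm [-0.   -0.01 -0.02] turn [ 6.16 -0.01 -0.01]
```

Emit:
carry_out(
  rows=[
    {"x":0,"y":0,"z":0,"wx":-2,"wy":0,"wz":0,"claw":1},
    {"x":0,"y":0,"z":0,"wx":-3,"wy":0,"wz":0,"claw":1},
    {"x":0,"y":0,"z":0,"wx":-3,"wy":0,"wz":0,"claw":1},
  ],
)

```text
clock: 8.78
eef_pos: [0.5243, 0.2513, 0.0575]
ee_rot: [[-0.0, -0.212, 0.977], [0.0, 0.977, 0.212], [-1.0, 0.0, -0.0]]
force: [-0.8, 0.2, 2.1]
finger_gap: 0.0122
```

```bash
python3 -c "
from h import *
go([.524,.2512,.0575],np.radians(93.2))"
```

```text
t 8.78 eef [0.5243 0.2513 0.0575] yaw 102.26 q6 -1.418 F [-0.8  0.2  2.1] T [ 0.27  0.1  -0.39] gap 0.0122
shift cm [-0.   -0.01 -0.03] turn [ 9.06 -0.   -0.01]
```

The torque about z rose to −0.39 N m within 9°, well past the 0.2 that marks the stop. Anticlockwise is therefore the tightening way, so it is a left-hand thread. I reverse clockwise.

Emit:
carry_out(
  rows=[
    {"x":0,"y":0,"z":0,"wx":4,"wy":0,"wz":0,"claw":1},
    {"x":0,"y":0,"z":0,"wx":9,"wy":0,"wz":0,"claw":1},
    {"x":0,"y":0,"z":0,"wx":14,"wy":0,"wz":0,"claw":1},
    {"x":0,"y":0,"z":0,"wx":19,"wy":0,"wz":0,"claw":1},
    {"x":0,"y":0,"z":0,"wx":24,"wy":0,"wz":0,"claw":1},
    {"x":0,"y":0,"z":0,"wx":29,"wy":0,"wz":0,"claw":1},
    {"x":0,"y":0,"z":0,"wx":29,"wy":0,"wz":0,"claw":1},
  ],
)

```text
clock: 9.37
eef_pos: [0.5244, 0.2512, 0.0575]
ee_rot: [[0.0, 0.292, 0.956], [-0.0, 0.956, -0.292], [-1.0, -0.0, 0.0]]
force: [0.3, 0.4, 1.0]
finger_gap: 0.0115
```

```bash
python3 -c "
from h import *
go([.524,.2512,.0575],np.radians(93.2))"
```

```text
t 9.37 eef [0.5244 0.2512 0.0575] yaw 73.02 q6 -0.907 F [0.3 0.4 1. ] T [ 0.04 -0.14 -0.03] gap 0.0115
shift cm [-0.   -0.01 -0.04] turn [-2.018e+01  2.000e-02  0.000e+00]
```

Clockwise by 20° from seated, the torque is about zero, so it turns freely. I continue to about 80°.

Emit:
carry_out(
  rows=[
    {"x":0,"y":0,"z":0,"wx":6,"wy":0,"wz":0,"claw":1},
    {"x":0,"y":0,"z":0,"wx":12,"wy":0,"wz":0,"claw":1},
    {"x":0,"y":0,"z":0,"wx":18,"wy":0,"wz":0,"claw":1},
    {"x":0,"y":0,"z":0,"wx":24,"wy":0,"wz":0,"claw":1},
    {"x":0,"y":0,"z":0,"wx":30,"wy":0,"wz":0,"claw":1},
    {"x":0,"y":0,"z":0,"wx":36,"wy":0,"wz":0,"claw":1},
    {"x":0,"y":0,"z":0,"wx":42,"wy":0,"wz":0,"claw":1},
    {"x":0,"y":0,"z":0,"wx":48,"wy":0,"wz":0,"claw":1},
    {"x":0,"y":0,"z":0,"wx":54,"wy":0,"wz":0,"claw":1},
    {"x":0,"y":0,"z":0,"wx":60,"wy":0,"wz":0,"claw":1},
    {"x":0,"y":0,"z":0,"wx":60,"wy":0,"wz":0,"claw":1},
    {"x":0,"y":0,"z":0,"wx":60,"wy":0,"wz":0,"claw":1},
  ],
)

```text
clock: 10.37
eef_pos: [0.5238, 0.2509, 0.0574]
ee_rot: [[-0.001, 0.972, 0.234], [-0.001, 0.234, -0.972], [-1.0, -0.001, 0.0]]
force: [-3.8, -3.4, 4.8]
finger_gap: 0.0114
```

```bash
python3 look.py pics/c11.png
```

```text
t 10.37 eef [0.5238 0.2509 0.0574] yaw 13.56 q6 0.13 F [-3.8 -3.4  4.8] T [-0.7   0.64 -0.07] gap 0.0114
shift cm [-0.26  0.02 -0.02] turn [-7.964e+01 -3.000e-02  7.000e-02]
```

View pics/c11.png

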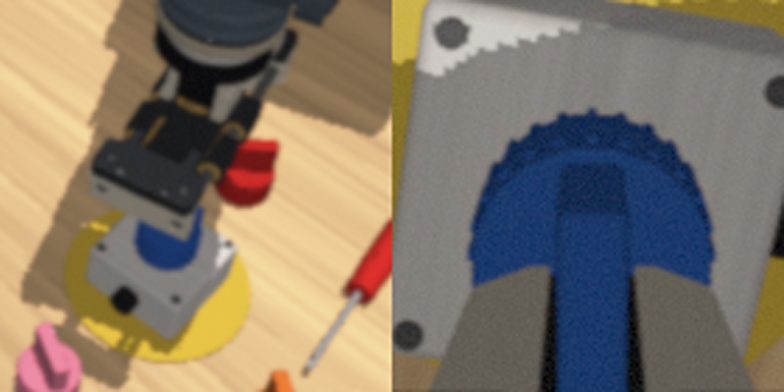

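The cap turned with the fingers and now sits about 80° clockwise of the housing, with small side forces (about 5 N). I lift a little and check.

Emit:
carry_out(
  rows=[
    {"x":-0.2,"y":0,"z":0,"wx":0,"wy":0,"wz":0,"claw":1},
    {"x":-0.4,"y":0,"z":0,"wx":0,"wy":0,"wz":0,"claw":1},
    {"x":-0.7,"y":0,"z":0,"wx":0,"wy":0,"wz":0,"claw":1},
    {"x":-1,"y":0,"z":0,"wx":0,"wy":0,"wz":0,"claw":1},
    {"x":-1,"y":0,"z":0,"wx":0,"wy":0,"wz":0,"claw":1},
  ],
)

```text
clock: 10.88
eef_pos: [0.5241, 0.2512, 0.0678]
ee_rot: [[-0.0, 0.973, 0.231], [-0.0, 0.231, -0.973], [-1.0, -0.0, 0.0]]
force: [-3.6, -2.4, 1.4]
finger_gap: 0.0118
```

```bash
python3 look.py pics/c12.png
```

```text
t 10.88 eef [0.5241 0.2512 0.0678] yaw 13.34 q6 0.134 F [-3.6 -2.4  1.4] T [-0.49  0.82  0.02] gap 0.0118
shift cm [ 0.78 -0.01  0.  ] turn [-7.986e+01 -2.000e-02  3.000e-02]
```

View pics/c12.png

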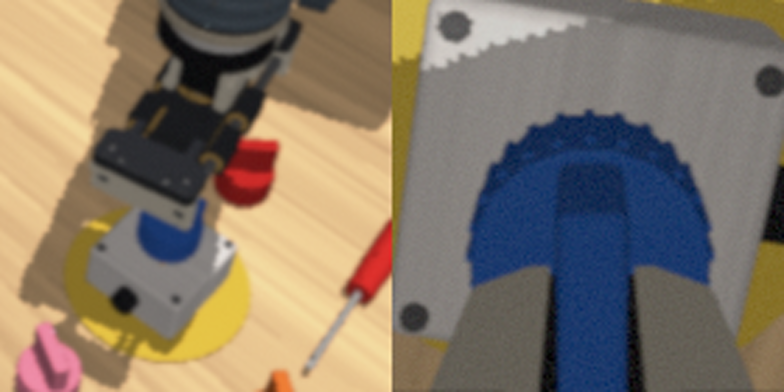

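The cap rises with the gripper without load, while the housing shrinks behind it. I lift the rest of the way straight up.

Emit:
carry_out(
  rows=[
    {"x":-0.5,"y":0,"z":0,"wx":0,"wy":0,"wz":0,"claw":1},
    {"x":-1,"y":0,"z":0,"wx":0,"wy":0,"wz":0,"claw":1},
    {"x":-1.7,"y":0,"z":0,"wx":0,"wy":0,"wz":0,"claw":1},
    {"x":-2.5,"y":0,"z":0,"wx":0,"wy":0,"wz":0,"claw":1},
    {"x":-4,"y":0,"z":0,"wx":0,"wy":0,"wz":0,"claw":1},
    {"x":-5.5,"y":0,"z":0,"wx":0,"wy":0,"wz":0,"claw":1},
    {"x":-7,"y":0,"z":0,"wx":0,"wy":0,"wz":0,"claw":1},
    {"x":-8.3,"y":0,"z":0,"wx":0,"wy":0,"wz":0,"claw":1},
    {"x":-9,"y":0,"z":0,"wx":0,"wy":0,"wz":0,"claw":1},
    {"x":-9,"y":0,"z":0,"wx":0,"wy":0,"wz":0,"claw":1},
    {"x":-9,"y":0,"z":0,"wx":0,"wy":0,"wz":0,"claw":1},
    {"x":-9,"y":0,"z":0,"wx":0,"wy":0,"wz":0,"claw":1},
  ],
)

```text
clock: 11.98
eef_pos: [0.5241, 0.2512, 0.1569]
ee_rot: [[-0.001, 0.973, 0.23], [-0.0, 0.23, -0.973], [-1.0, -0.001, 0.0]]
force: [1.4, 0.1, 0.4]
finger_gap: 0.0114
```

```bash
python3 look.py pics/c13.png; python3 -c "
from h import *
c=env.capture('scene'); cv2.imwrite('pics/s14.png',c['img']); s=env.state(); print(np.round(s['joint_vel'],4),s['finger_gap'],np.round(s['torque'],2))"
```

```text
t 11.98 eef [0.5241 0.2512 0.1569] yaw 13.29 q6 0.135 F [1.4 0.1 0.4] T [-0.03 -0.11 -0.01] gap 0.0114
shift cm [ 9.69 -0.   -0.01] turn [-7.991e+01 -2.000e-02  3.000e-02]
[ 0.0018  0.0017 -0.0049 -0.0021  0.0013  0.0015] 0.011354549322800498 [-0.1  -0.1  -0.02]
```

View pics/c13.png

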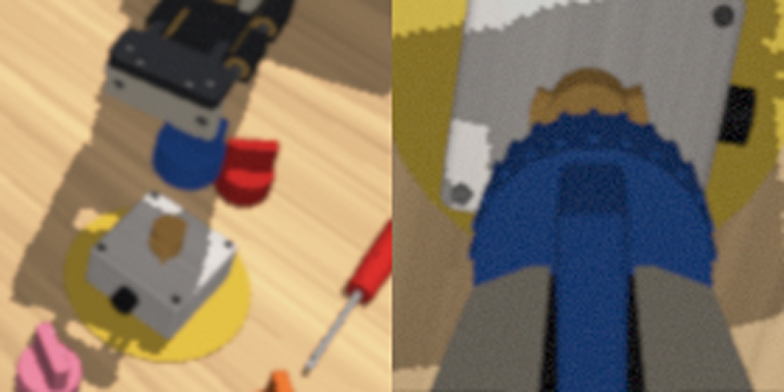

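View pics/s14.png

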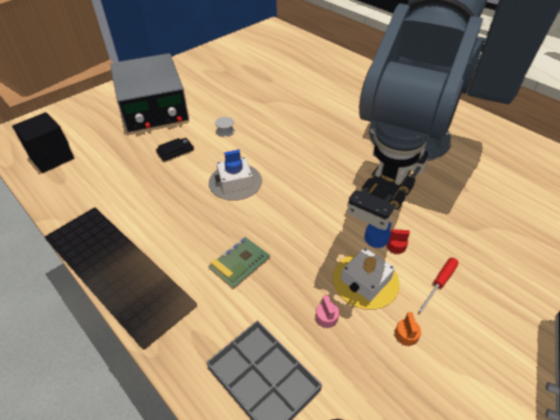

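The brass neck is exposed at scene (370,264). The blue cap hangs upright in the fingers at scene (377,235), about 10 cm up, and everything else is where it was. I hand the job in.

```bash
python3 -c "
from h import *
print(env.close_job())"
```

```text
the job is handed in; nothing more can be done
None
```

The blue cap is off the unit on the yellow pad and held upright and still in the gripper, about 10 cm (99 mm) above where it sat. I handed the job in at about 12 s; it gave no verdict.

- **Thread:** A gentle anticlockwise trial met the stop within 9°, at about 0.39 N m. That makes it a left-hand thread. I turned the cap about 80° clockwise from its seated position with almost no torque, then lifted it straight up.
- **Last checks:**
  - The brass neck is bare.
  - The grip gap is 11.4 mm on the 12 mm wing.
  - Joint speeds and outside forces are near zero.
  - In the scene picture the other cap and the bystanders are where they were. I checked that by eye and did not measure it.
- **What disagreed:** The fingertips ended about 25 mm short of the reported TCP. My first closing, at the height worked out from the reported TCP, met nothing above the wing. I corrected this from the pictures by going about 24 mm lower and then gripped the wing.

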